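# Clear the tool chest and hold its lid for fitting a stay

## Task

I want to fit a stay to the lid of this tool chest. Take the thin-walled wooden beaker off the lid, gripping it lightly (no more than 20 N), and set it down gently, upright, in the middle of the cork pad; then raise the lid by its bar and hold it still at 50 degrees from closed. It falls shut if let go, so finish while still holding it there, and leave the other tools where they are.

Things in the scene. Friction and masses are not known exactly. Their poses are not given: they have to be found in the camera images.
- chest: open-topped wooden tool chest, 220 (x) x 240 (y) x 100 high, fixed to the bench; origin at the centre of its underside, its x axis points from the front (bar side, nearest the robot) to the hinges, z up
- lid (a joint): angle of the chest's lid in rad: 0 closed (flat), grows as the front edge rises (50 degrees = 0.873), stop at 1.35; no spring, no catch: it falls shut from any angle when released. Lid: wood, 220 x 240 x 10 thick, about 0.35 kg; hinge axis along the chest's y axis, along the rear top edge, positive turn lifts the front
- lid_bar (a point): middle of the lid's round steel bar handle: 12 diameter, 110 long parallel to the hinge (chest's y axis), on a post at each end, its centre line 36 above the lid's top face and 30 behind the lid's front edge (closed: 147 above the bench); the gap under it is open. Moves and turns with the lid
- lid_hinge (a point): middle of the hinge axis, at the underside of the lid, 100 above the bench and 110 behind the chest's centre. The bar's centre is 190 in front of it along the lid and 46 out from it square to the lid (towards the top face)
- cup_center (a point): centre (half-way up) of the turned wooden beaker, open at the top, 52 outer diameter (46 at the very foot), 72 high, wall 3, about 60 g; starts upright on the lid behind the bar, its foot 110 above the bench. Its z axis points up through the mouth. Fragile
- pad_top (a point): centre of the top face of the square cork pad, 130 x 130 x 5 thick, fixed to the bench, left or right of the chest
- stone: oilstone in a flat wooden block, 160 x 75 x 36; it lies at one side of the chest, the cork pad at the other (sizes in mm; bystander, leave it)
- hammer: claw hammer about 280 long, lying at the far right (sizes in mm; bystander, leave it)
- driver: screwdriver lying left in front of the chest (sizes in mm; bystander, leave it)
- awl: bradawl with a turned handle, 140 long, 28 thick, lying on the left side beyond the pad or stone (sizes in mm; bystander, leave it)
- plane: small steel block plane, 160 x 50 x 52, on the right side beyond the pad or stone (sizes in mm; bystander, leave it)
- mallet: wooden mallet, 230 long, 65 high, lying at the far left (sizes in mm; bystander, leave it)
Mind the look-alikes: they are no part of the job. What is shaped like the part that bears cup_center but red is not meant.

How it is judged:
On the way, in this order (a step that is already met when the one before it is completed fails the run):
1. the beaker stands upright on the cork pad, let go (horizontal distance between cup_center and pad_top below 0.05 m and angle between cup_center's own z axis and vertical below 0.12 rad and contact force between cup and pad above 0.1 N and contact force between the fingers and cup below 0.05 N), for 0.3 s.
2. the lid is held at 50 degrees (value of joint lid between 0.785 and 0.96 rad and contact force between the fingers and lid above 0.4 N), for 0.3 s.
At the end, for the whole second after the job is handed in: the fingers hold the lid still (under 0.06 rad/s) between 45 and 55 degrees (0.785 to 0.96 rad), and the beaker stands upright, untouched, on the cork pad within 50 mm of its centre (all of step 1 and all of step 2 and velocity of joint lid between -0.06 and 0.06 rad/s); the arm keeps its last pose, push and grip.
It fails at once if the beaker is squeezed (well over 20 N on each side) (contact force between the fingers and cup above 50 N).
It fails at once if the beaker is banged down or dropped (over 30 N on the pad, the lid or the bench) (contact force between cup and pad above 30 N or contact force between cup and lid above 30 N or contact force between cup and table above 30 N).
It fails at once if the beaker is let go more than about 12 mm above the pad (contact force between the fingers and cup below 0.01 N and horizontal distance between cup_center and pad_top below 0.1 m and height (world z) of cup_center above 0.053 m).
It fails at once if the beaker is tipped over (angle between cup_center's own z axis and vertical above 0.8 rad).
It fails at once if another tool is moved more than 30 mm (distance of any of stone, hammer, driver, awl, plane, mallet from where it was at the start of the episode above 0.03 m).
It also fails if it takes over 61 s, if anything falls off the work surface, if the arm or the gripper's body presses on something with over 40 N, if the wrist force passes 120 N, or if a joint passes its speed limit or range.

## Robot

A 7-joint arm with a two-finger parallel gripper is mounted at the origin on the work surface. World frame = base frame: x ahead of the robot, y to its left, z up, the work surface at z = 0. Lengths are in m, angles in rad, forces in N, time in s.
With the tool pointing down it reaches from about 0.4 to 0.85 m from the base axis. Payload 10.4 kg.
Tool frame: the origin (TCP) lies midway between the tips of the shut fingers; the grasp point (between the pads) lies 19 mm behind it; z points along the fingers, y is the direction in which the jaws open and shut (so a half turn about z gives the same grasp; the last joint's range is limited). The gripper opens to 85 mm and grips with 20 to 120 N. Pads are 22 mm wide; open, the fingers measure 114 mm over their backs; the gripper's body (76 mm by 85 mm) begins 54 mm behind the grasp point. The pads swing forward as they close: fully open they stand 13 mm farther back than shut.
Start: joints at [-1.249, 0.332, -0.065, 1.46, 0.022, 1.35, -0.088], TCP at [0.211, 0.588, 0.231] pointing down, gripper open.
Joint ranges: [-2.6, 2.6], [-0.5, 2.12], [-1.47, 1.34], [0.16, 2.42], [-1.27, 4.41], [0.06, 2.06], [-2.6, 2.6]. Speed limits (rad/s): [2.22, 2.22, 2.79, 2.79, 3.14, 3.14, 3.14].

## Interface

Orientations are given as a unit quaternion [x, y, z, w].
In Python, from workcell import manip, viewer gives the robot as it stands.
- The arm moves only by the tool move_arm, never from a script. Its argument "deltas" is a list of rows, each a list of 7 numbers: the shift along the tool's x, y, z in m, then the turn, a rotation vector about the tool's x, y, z in degrees, then the opening, from -1 (shut) to 1 (fully open). In form: [[dx, dy, dz, wx, wy, wz, gripper], ...]. A call has 1 to 10 rows; each row shifts and turns the commanded pose from where the row before left it, along the tool's axes as they then stand; what a row does not reach is not made up. A row lasts 1/8 s, in which the tool goes at most 62.5 mm and 10.7 degrees, less where a joint would pass 70% of its speed; a pose out of reach is approached as far as the arm can. A call with a gripper value outside its range is refused whole. The fingers move at their own pace and stop on an object; "force" is the grip in N (left out, the last holds). Time passes only in rows, so rows that do not move let the fingers close. It gives the time, the measured TCP pose, the force and the opening at its end, in the units of the state.
- manip.get_obs(): the state, without advancing time (a new reading comes with each control period).
- viewer.camera(name): name is "scene" or "top" or "wrist"; returns (picture, depth): 400x640x3 uint8, red, green, blue; 400x640 float32, m along the optical axis (not along the pixel's ray), 0 where there is no reading.
- viewer.calibration(name): a dict with "fx", "fy", "cx", "cy" (pixels), "R" (3x3) and "t" (3): a world point X has camera coordinates R X + t; the wrist camera has in their place "T_tool_cam" (4x4, takes a point from camera to tool coordinates, whose origin is the TCP and whose axes are the flange's). Camera axes: x right, y down, z forward; pixel columns grow to the right and rows downward; lengths in m; the calibration is good to about 2 mm. A picture is of the moment at which its call begins: read the wrist's pose just before it. calibration takes no time and is no camera call.
- manip.hand_in(): hands the job in, once; it reports no verdict.
The state is a dict: "clock": time; "joint_pos": joint angles; "joint_velocities": joint speeds; "tau": joint torques, N m; "position": TCP position; "ee_rot": TCP orientation; "ft_force": force on the tool from outside, world axes, zero at the start; "torque": the same for the moment, N m; "grip_width": opening from 0.0 (shut) to 1.0 (fully open).
Only numpy, scipy, OpenCV 4.12 (cv2) and the standard library are available. Lean on these libraries where they do the work, as an engineer would, in place of code of your own. Each camera call takes 0.05 s, during which the arm holds its last target.

## Working session

There is one attempt and no reset: what is moved stays moved. The work goes in short steps, Python scripts to look and compute and a tool call to move; the robot and the scene stay as the last step left them, time stands still between calls to the robot, and variables do not carry over. Pictures are saved under pics/ and viewed, and the job is handed in when it is done.

Besides the shell and the picture viewer there is one more tool, called after ">>>" as a command line: name --pt "numbers of a row" for each row, then --argument value for the rest. move_arm: Moves the arm, as the interface text tells. Its arguments: {"type":"object","properties":{"deltas":{"type":"array"},"force":{"type":"number"}},"required":["deltas"]}

```bash
mkdir -p pics; ls
cat > h.py <<'E'
import numpy as np, cv2
from workcell import manip, viewer
def snap(n,f):
    p,d=viewer.camera(n); cv2.imwrite('pics/'+f,cv2.cvtColor(p,cv2.COLOR_RGB2BGR)); np.savez('pics/'+f[:-4]+'.npz',p=p,d=d); return p,d
E
python3 - <<'E'
from h import *
o=manip.get_obs(); print(o)
for n in ('scene','top','wrist'):
    snap(n,n+'0.png'); print(viewer.calibration(n))
E
```

```text
pics
{'clock': 0.0, 'joint_pos': array([-1.24862418,  0.33289771, -0.06470759,  1.46096772,  0.02163352,
        1.34988112, -0.08849149]), 'joint_velocities': array([-0.00066201, -0.00013263,  0.0021496 ,  0.00173629, -0.00014737,
        0.00111838,  0.00085835]), 'tau': array([-2.00890140e-04, -6.25442433e+01,  4.88836784e-02, -3.91604125e+01,
        1.61412108e-02,  1.01354532e-02, -1.05597557e-06]), 'position': array([0.2111216 , 0.58785728, 0.23048722]), 'ee_rot': array([ 1.71511528e-01,  9.85181844e-01, -7.24579200e-04, -7.66695817e-05]), 'ft_force': array([0.71275516, 0.14453564, 0.17836707]), 'torque': array([-0.02157867, -0.02951987, -0.03045076]), 'grip_width': 0.999898310793907}
{'fx': 464.627841821297, 'fy': 464.627841821297, 'cx': 316.86856959120206, 'cy': 197.0646035136886, 'R': array([[-0.8347527 ,  0.55061861,  0.00265982],
       [ 0.37916937,  0.57832035, -0.72234075],
       [-0.39927249, -0.60196737, -0.69153219]]), 't': array([ 0.46863125, -0.13231869,  1.64539506])}
{'fx': 381.03728841507143, 'fy': 381.03728841507143, 'cx': 321.8337136228565, 'cy': 193.4891241731756, 'R': array([[ 0.00675701, -0.99997195,  0.00323244],
       [-0.99463032, -0.00705468, -0.10325097],
       [ 0.10327088, -0.00251742, -0.99465008]]), 't': array([0.01350952, 0.5665699 , 1.1405257 ])}
{'fx': 314.30418613128415, 'fy': 314.30418613128415, 'cx': 321.03905163062774, 'cy': 200.15054957099775, 'T_tool_cam': array([[ 9.00962105e-04, -9.62083837e-01, -2.72752412e-01,
         6.97781062e-02],
       [ 9.99997396e-01,  1.43870808e-03, -1.77156281e-03,
         4.96097213e-04],
       [ 2.09680304e-03, -2.72750105e-01,  9.62082628e-01,
        -1.43279551e-01],
       [ 0.00000000e+00,  0.00000000e+00,  0.00000000e+00,
         1.00000000e+00]])}
```

View pics/scene0.png

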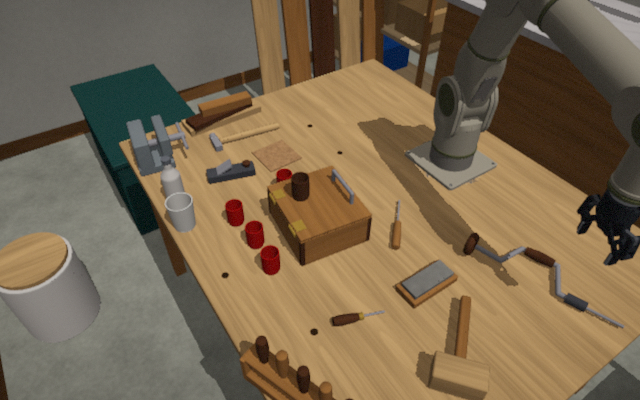

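View pics/top0.png

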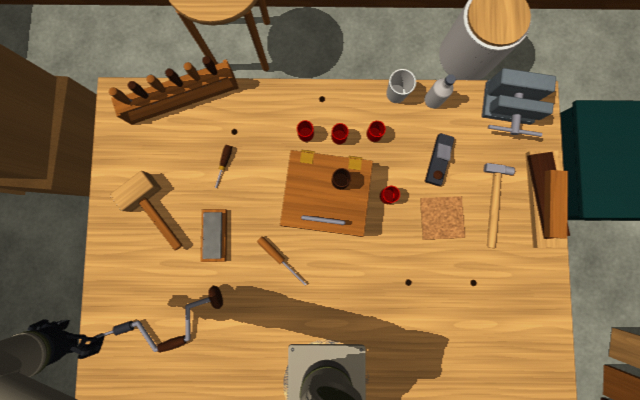

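View pics/wrist0.png

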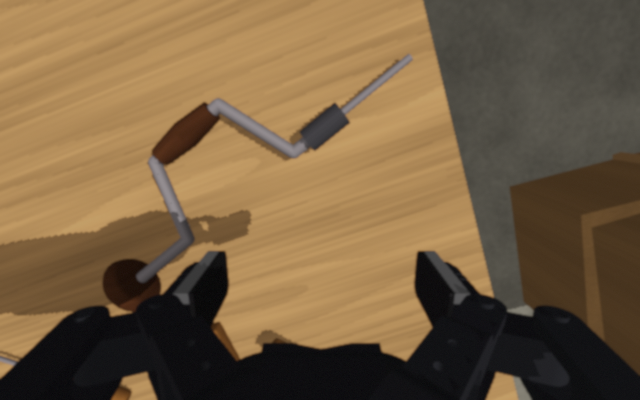

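The task beaker is the dark-brown one on the lid (top 342,179; scene 300,187). The red look-alikes are at top (306,131), (340,133), (376,131) and (390,195), and they stand on the bench. The last one is close to the chest's right side. The pad is at top (442,218) and the bar at top (326,220). Next I'll confirm the beaker in an enlarged crop and measure.

```bash
cat >> h.py <<'E'
def load(f):
    z=np.load('pics/'+f+'.npz'); return z['p'],z['d']
def cloud(n,d,cal=None):
    c=cal or viewer.calibration(n)
    v,u=np.mgrid[0:400,0:640]
    P=np.stack([(u-c['cx'])/c['fx']*d,(v-c['cy'])/c['fy']*d,d],-1)
    return (P-c['t'])@c['R']   # R^T (P-t)
def ray(n,u,v):
    c=viewer.calibration(n)
    r=np.array([(u-c['cx'])/c['fx'],(v-c['cy'])/c['fy'],1])
    return -c['R'].T@c['t'], c['R'].T@r
def onplane(n,u,v,z):
    o,r=ray(n,u,v); return o+r*(z-o[2])/r[2]
def tri(a,b):
    o1,r1=ray(*a);o2,r2=ray(*b)
    s=np.linalg.lstsq(np.stack([r1,-r2],1),o2-o1,rcond=None)[0]
    p,q=o1+r1*s[0],o2+r2*s[1]; return (p+q)/2,np.linalg.norm(p-q)
E
python3 - <<'E'
from h import *
for n in('top','scene'):
    p,d=load(n+'0'); X=cloud(n,d); hsv=cv2.cvtColor(p,cv2.COLOR_RGB2HSV)
    # dark beaker: low value, above lid
    Z=X[...,2]; 
    m=(Z>0.12)&(Z<0.2)&(X[...,0]>0.4)&(X[...,0]<0.85)&(abs(X[...,1])<0.25)
    k,l,s,c=cv2.connectedComponentsWithStats(m.astype(np.uint8))
    for i in range(1,k):
        if s[i,4]>30:
            q=X[l==i]; print(n,s[i],c[i].round(1),'mean',q.mean(0).round(4),'zmax',np.percentile(q[:,2],98).round(4),'min',q.min(0).round(3),'max',q.max(0).round(3),'rgb',p[l==i].mean(0).round())
    m=(Z>0.1)&(Z<0.118)&(X[...,0]>0.4)&(X[...,0]<0.85)&(abs(X[...,1])<0.25)
    q=X[m]; print('lid z',np.median(q[:,2])); r=cv2.minAreaRect(q[:,:2].astype(np.float32)); print(r, cv2.boxPoints(r).round(3).tolist())
    # red
    m=((hsv[...,0]<6)|(hsv[...,0]>174))&(hsv[...,1]>200)&(hsv[...,2]>60)&(Z>0.01)&(Z<0.1)
    k,l,s,c=cv2.connectedComponentsWithStats(m.astype(np.uint8))
    for i in range(1,k):
        if s[i,4]>30:
            q=X[l==i]; print('red',c[i].round(),((q.min(0)+q.max(0))/2).round(3),q.min(0).round(3),q.max(0).round(3))
p,_=load('top0');q,_=load('scene0')
a=cv2.resize(p[120:250,270:470],None,fx=3.5,fy=3.5); cv2.imwrite('pics/crop_top.png',a[...,::-1])
a=cv2.resize(q[120:280,200:380],None,fx=3.5,fy=3.5); cv2.imwrite('pics/crop_scene.png',a[...,::-1])
E
```

```text
top [331 168  20  22 186] [340.7 177.7] mean [ 0.5967 -0.0335  0.1605] zmax 0.1846 min [ 0.569 -0.058  0.12 ] max [ 0.62  -0.008  0.186] rgb [50. 26. 12.]
top [301 215  44  10 192] [322.4 219.6] mean [0.4822 0.0157 0.1505] zmax 0.1545 min [ 0.471 -0.043  0.144] max [0.495 0.074 0.157] rgb [131. 123. 125.]
lid z 0.10980017715472398
((0.5649465322494507, 0.005194574594497681), (0.2401026040315628, 0.22658506035804749), 82.81883239746094) [[0.43799999356269836, -0.10000000149011612], [0.6620000004768372, -0.12800000607967377], [0.6919999718666077, 0.10999999940395355], [0.46799999475479126, 0.1379999965429306]]
red [305. 131.] [0.76  0.07  0.043] [0.734 0.046 0.01 ] [0.786 0.095 0.075]
red [376. 131.] [ 0.759 -0.146  0.043] [ 0.734 -0.172  0.012] [ 0.785 -0.12   0.074]
red [340. 133.] [ 0.752 -0.034  0.044] [ 0.726 -0.057  0.013] [ 0.777 -0.012  0.075]
red [390. 194.] [ 0.562 -0.186  0.043] [ 0.537 -0.211  0.01 ] [ 0.586 -0.16   0.075]
scene [331 169  23  33 180] [342.4 184.1] mean [0.4891 0.0224 0.1439] zmax 0.1533 min [ 0.477 -0.043  0.121] max [0.5   0.08  0.155] rgb [108.  98.  94.]
scene [291 172  18  29 451] [299.5 185.6] mean [ 0.6029 -0.0266  0.157 ] zmax 0.1823 min [ 0.574 -0.059  0.12 ] max [ 0.627 -0.003  0.184] rgb [49. 29. 17.]
lid z 0.10863044296861515
((0.5685612559318542, 0.007830262184143066), (0.24626882374286652, 0.23018327355384827), 83.22772979736328) [[0.4399999976158142, -0.10100000351667404], [0.6679999828338623, -0.12800000607967377], [0.6970000267028809, 0.11699999868869781], [0.4690000116825104, 0.14399999380111694]]
red [283. 174.] [ 0.568 -0.185  0.05 ] [ 0.543 -0.213  0.028] [ 0.593 -0.157  0.073]
red [234. 212.] [ 0.766 -0.144  0.043] [ 0.741 -0.172  0.01 ] [ 0.79  -0.115  0.076]
red [254. 234.] [ 0.757 -0.033  0.042] [ 0.732 -0.061  0.011] [ 0.782 -0.004  0.074]
red [270. 259.] [0.765 0.074 0.043] [0.74  0.046 0.01 ] [0.79  0.101 0.075]
```

View pics/crop_top.png

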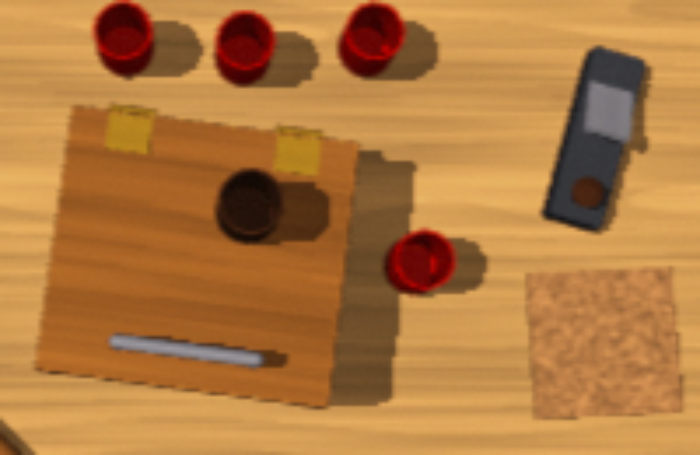

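View pics/crop_scene.png

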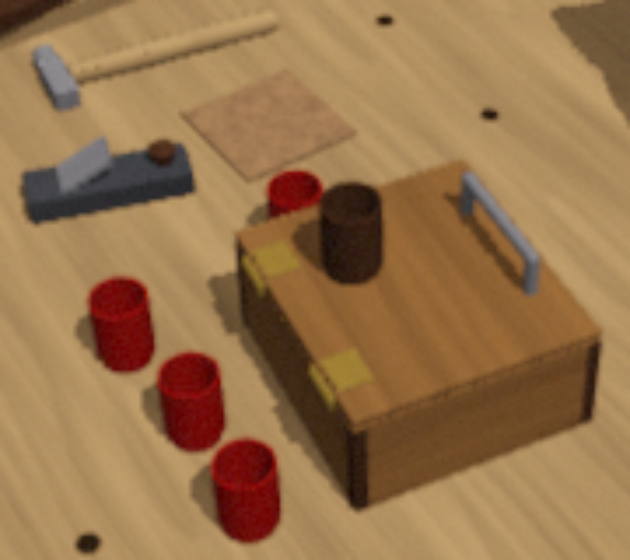

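The crops confirm it: the dark brown open beaker stands on the lid behind the bar, with its mouth at top (341,177). All the red ones are on the bench. Next come the exact mouth, pad and bar positions from both views.

Run:
```python
from h import *
px={}
for n in('top','scene'):
    p,d=load(n+'0'); X=cloud(n,d); Z=X[...,2]; hsv=cv2.cvtColor(p,cv2.COLOR_RGB2HSV)
    # pad by plane region: texture/height; corner fit
    u0,v0,w,h=(410,185,65,65) if n=='top' else (245,132,65,45)
    roi=np.zeros(Z.shape,bool); roi[v0:v0+h,u0:u0+w]=True
    m=roi&(p[...,0].astype(int)<200)&(p[...,0]>120)
    bg=np.median(p[roi&(Z<0.002)&(Z>-0.01)],0) if (roi&(Z<0.002)).any() else None
    print(n,'Z in roi centre',Z[v0+h//2,u0+w//2],bg,p[v0+h//2,u0+w//2])
    b=cv2.GaussianBlur(p,(5,5),0)
    m=(roi&(b[...,0].astype(int)-b[...,2]<97)&(b[...,0]>110)).astype(np.uint8)
    m=cv2.morphologyEx(m,cv2.MORPH_OPEN,np.ones((5,5)))
    c=max(cv2.findContours(m,0,2)[0],key=cv2.contourArea); q=cv2.convexHull(c)
    ap=cv2.approxPolyDP(q,4,True)[:,0]; print(ap.tolist(),cv2.contourArea(c))
    M=cv2.moments(m,True); uv=(M['m10']/M['m00'],M['m01']/M['m00']); px['pad',n]=uv
    print('pad',uv,onplane(n,*uv,0.005).round(4)); print([onplane(n,*a,0.005)[:2].round(3).tolist() for a in ap.astype(float)])
    # cup silhouette & rim
    m=((Z>0.118)&(hsv[...,2]<100)&(X[...,0]>0.54)&(X[...,0]<0.66)&(abs(X[...,1])<0.1)).astype(np.uint8)
    rim=((Z>0.174)&(m>0)); q=X[rim]; print('rim pts',rim.sum(),q.mean(0).round(4),((q.min(0)+q.max(0))/2).round(4))
    x,y=np.nonzero(rim)[::-1]; e=cv2.minEnclosingCircle(q[:,:2].astype(np.float32)); print('circ',e)
    e=cv2.fitEllipse(cv2.convexHull(np.stack([x,y],1).astype(np.int32))) ; print(e); px['cup',n]=e[0]; print(onplane(n,*e[0],0.182).round(4))
    # bar ends
    m=((Z>0.138)&(Z<0.16)&(X[...,0]<0.52)&(X[...,0]>0.46)&(abs(X[...,1])<0.12))
    q=X[m];vv,uu=np.nonzero(m); r=cv2.minAreaRect(np.stack([uu,vv],1).astype(np.float32)); px['bar',n]=r[0]; print('bar',r, onplane(n,*r[0],0.15).round(4)); r=cv2.minAreaRect(q[:,:2].astype(np.float32)); print(r)
for k in('pad','cup','bar'): print(k,tri(('top',*px[k,'top']),('scene',*px[k,'scene'])))
```

```text
top Z in roi centre 0.006624470622973569 [211. 156.  85.] [186 124  71]Traceback (most recent call last):
  File "<stdin>", line 14, in <module>
ValueError: max() iterable argument is empty
```

Run:
```python
from h import *
px={}
for n in('top','scene'):
    p,d=load(n+'0'); X=cloud(n,d); Z=X[...,2]; hsv=cv2.cvtColor(p,cv2.COLOR_RGB2HSV)
    u0,v0,w,h=(410,185,65,65) if n=='top' else (245,132,65,45)
    roi=np.zeros(Z.shape,bool); roi[v0:v0+h,u0:u0+w]=True
    b=cv2.GaussianBlur(p,(5,5),0).astype(float)
    m=(roi&(b[...,1]/b[...,0]<0.705)&(Z<0.02)).astype(np.uint8)
    m=cv2.morphologyEx(m,cv2.MORPH_OPEN,np.ones((5,5)))
    c=max(cv2.findContours(m,0,2)[0],key=cv2.contourArea); q=cv2.convexHull(c)
    ap=cv2.approxPolyDP(q,4,True)[:,0]; print(n,ap.tolist(),cv2.contourArea(c))
    M=cv2.moments(q); uv=(M['m10']/M['m00'],M['m01']/M['m00']); px['pad',n]=uv
    print('pad',uv,onplane(n,*uv,0.005).round(4)); print([onplane(n,*a,0.005)[:2].round(3).tolist() for a in ap.astype(float)])
    m=((Z>0.118)&(hsv[...,2]<100)&(X[...,0]>0.54)&(X[...,0]<0.66)&(abs(X[...,1])<0.1)).astype(np.uint8)
    rim=((Z>0.174)&(m>0)); q=X[rim]; print('rim pts',rim.sum(),((q.min(0)+q.max(0))/2).round(4))
    x,y=np.nonzero(rim)[::-1]; e=cv2.minEnclosingCircle(q[:,:2].astype(np.float32)); print('circ',e)
    e=cv2.fitEllipse(cv2.convexHull(np.stack([x,y],1).astype(np.int32))) ; print(e); px['cup',n]=e[0]; print(onplane(n,*e[0],0.182).round(4))
    m=((Z>0.138)&(Z<0.16)&(X[...,0]<0.52)&(X[...,0]>0.46)&(abs(X[...,1])<0.12))
    q=X[m];vv,uu=np.nonzero(m); r=cv2.minAreaRect(np.stack([uu,vv],1).astype(np.float32)); px['bar',n]=r[0]; print('bar',r, onplane(n,*r[0],0.15).round(4)); r=cv2.minAreaRect(q[:,:2].astype(np.float32)); print(r)
for k in('pad','cup','bar'): print(k,tri(('top',*px[k,'top']),('scene',*px[k,'scene'])))
```

```text
top [[458, 197], [464, 236], [423, 238], [421, 198]] 1619.0
pad (442.10131108462457, 217.72814858959077) [ 0.4957 -0.358   0.005 ]
[[0.561, -0.41], [0.44, -0.425], [0.433, -0.297], [0.557, -0.293]]
rim pts 67 [ 0.5956 -0.0333  0.1804]
circ ((0.5951752066612244, -0.03335573151707649), 0.02575097605586052)
((341.0886535644531, 177.3037109375), (18.28946304321289, 19.0120849609375), 33.208404541015625)
[ 0.5946 -0.0335  0.182 ]
bar ((322.48602294921875, 219.60687255859375), (43.544189453125, 4.354419231414795), 7.431407928466797) [0.4822 0.0155 0.15  ]
((0.48234835267066956, 0.015408102422952652), (0.11877120286226273, 0.011815907433629036), 82.85963439941406)Traceback (most recent call last):
  File "<stdin>", line 10, in <module>
ValueError: max() iterable argument is empty
```

Run:
```python
from h import *
px={('pad','top'):(442.1,217.73),('cup','top'):(341.09,177.30),('bar','top'):(322.49,219.61)}
n='scene'
p,d=load(n+'0'); X=cloud(n,d); Z=X[...,2]; hsv=cv2.cvtColor(p,cv2.COLOR_RGB2HSV)
print([(p[154,u].tolist(),Z[154,u].round(4)) for u in (248,265,277,290,305)])
b=cv2.GaussianBlur(p,(5,5),0).astype(float); print([(b[154,u,1]/b[154,u,0]).round(3) for u in (245,248,265,277,290,305,310)])
roi=np.zeros(Z.shape,np.uint8); roi[134:178,246:308]=1
m=roi*((b[...,1]/b[...,0]<0.735)&(Z<0.02)).astype(np.uint8)
m=cv2.morphologyEx(m,cv2.MORPH_OPEN,np.ones((5,5)))
cs=cv2.findContours(m,0,2)[0]
if cs:
    q=cv2.convexHull(max(cs,key=cv2.contourArea)); ap=cv2.approxPolyDP(q,3,True)[:,0]; M=cv2.moments(q); uv=(M['m10']/M['m00'],M['m01']/M['m00']); px['pad',n]=uv
    print('pad',uv,onplane(n,*uv,0.005).round(4),ap.tolist(),[onplane(n,*a,0.005)[:2].round(3).tolist() for a in ap.astype(float)])
m=((Z>0.118)&(hsv[...,2]<100)&(X[...,0]>0.54)&(X[...,0]<0.66)&(abs(X[...,1])<0.1)).astype(np.uint8)
rim=((Z>0.172)&(m>0)); q=X[rim]
y,x=np.nonzero(rim); e=cv2.fitEllipse(cv2.convexHull(np.stack([x,y],1).astype(np.int32))); print(rim.sum(),e); px['cup',n]=e[0]; print(onplane(n,*e[0],0.182).round(4))
m=((Z>0.138)&(Z<0.16)&(X[...,0]<0.52)&(X[...,0]>0.46)&(abs(X[...,1])<0.12))
q=X[m];vv,uu=np.nonzero(m); r=cv2.minAreaRect(np.stack([uu,vv],1).astype(np.float32)); px['bar',n]=r[0]; print('bar',r, onplane(n,*r[0],0.15).round(4)); r=cv2.minAreaRect(q[:,:2].astype(np.float32)); print(r)
for k in('pad','cup','bar'):
    if (k,n) in px: print(k,tri(('top',*px[k,'top']),('scene',*px[k,'scene'])))
```

```text
[([177, 144, 97], np.float64(-0.0043)), ([160, 122, 83], np.float64(0.0011)), ([165, 125, 85], np.float64(0.0038)), ([162, 123, 85], np.float64(0.0069)), ([175, 141, 95], np.float64(-0.0023))]
[np.float64(0.808), np.float64(0.808), np.float64(0.756), np.float64(0.759), np.float64(0.761), np.float64(0.812), np.float64(0.812)]
108 ((299.6177978515625, 179.08375549316406), (14.42653751373291, 18.579410552978516), 86.28305053710938)
[ 0.6027 -0.0256  0.182 ]
bar ((342.4364929199219, 182.9460906982422), (33.58329772949219, 4.344921112060547), 51.63251495361328) [0.4904 0.0247 0.15  ]
((0.48697420954704285, 0.019028890877962112), (0.12346143275499344, 0.013604397885501385), 82.82038116455078)
cup (array([ 0.59658511, -0.03444552,  0.1723481 ]), np.float64(0.0014463238522329325))
bar (array([0.48277623, 0.0152448 , 0.13908516]), np.float64(0.0005164215224519838))
```

>>> move_arm --pt "0 0 -0.0125 0 0 9.65 1" --pt "0 0 -0.0125 0 0 9.65 1" --pt "0 0 -0.0125 0 0 9.65 1" --pt "0 0 -0.0125 0 0 9.65 1" --pt "0 0 -0.0125 0 0 9.65 1" --pt "0 0 -0.0125 0 0 9.65 1" --pt "0 0 -0.0125 0 0 9.65 1" --pt "0 0 -0.0125 0 0 9.65 1"

```text
clock: 1.15
position: [0.2112, 0.5881, 0.3314]
ee_rot: [0.751, 0.661, -0.0, 0.0]
ft_force: [-0.5, 0.0, -1.3]
grip_width: 1.002
```

>>> move_arm --pt "-0.038 0.0306 0 0 0 0 1" --pt "-0.038 0.0306 0 0 0 0 1" --pt "-0.038 0.0306 0 0 0 0 1" --pt "-0.038 0.0306 0 0 0 0 1" --pt "-0.038 0.0306 0 0 0 0 1" --pt "-0.038 0.0306 0 0 0 0 1" --pt "-0.038 0.0306 0 0 0 0 1" --pt "-0.038 0.0306 0 0 0 0 1"

```text
clock: 2.15
position: [0.418, 0.2553, 0.3312]
ee_rot: [0.749, 0.663, -0.0, -0.0]
ft_force: [0.3, 0.5, 0.3]
grip_width: 1.004
```

>>> move_arm --pt "-0.038 0.0304 0 0 0 0 1" --pt "-0.038 0.0304 0 0 0 0 1" --pt "-0.038 0.0304 0 0 0 0 1" --pt "-0.038 0.0304 0 0 0 0 1" --pt "0 0 0 0 0 0 1"

```text
clock: 2.78
position: [0.5209, 0.0871, 0.3312]
ee_rot: [0.751, 0.66, -0.0, 0.001]
ft_force: [0.4, -0.1, 0.5]
grip_width: 1.0
```

```bash
cat >> h.py <<'E'
from scipy.spatial.transform import Rotation as Ro
import json
def wsnap(f):
    o=manip.get_obs(); T=np.eye(4); T[:3,:3]=Ro.from_quat(o['ee_rot']).as_matrix(); T[:3,3]=o['position']
    snap('wrist',f+'.png'); c=viewer.calibration('wrist'); W=T@c['T_tool_cam']; np.save('pics/'+f+'_W.npy',W); return W
def wcal(f):
    c=dict(viewer.calibration('wrist')); W=np.load('pics/'+f+'_W.npy'); c['R']=W[:3,:3].T; c['t']=-W[:3,:3].T@W[:3,3]; return c
_oc=viewer.calibration
def ray(n,u,v):
    c=_oc(n) if n in('top','scene') else wcal(n)
    r=np.array([(u-c['cx'])/c['fx'],(v-c['cy'])/c['fy'],1])
    return -c['R'].T@c['t'], c['R'].T@r
E
python3 -c "
from h import *
wsnap('w1')"
```

```text
(no output)
```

View pics/w1.png

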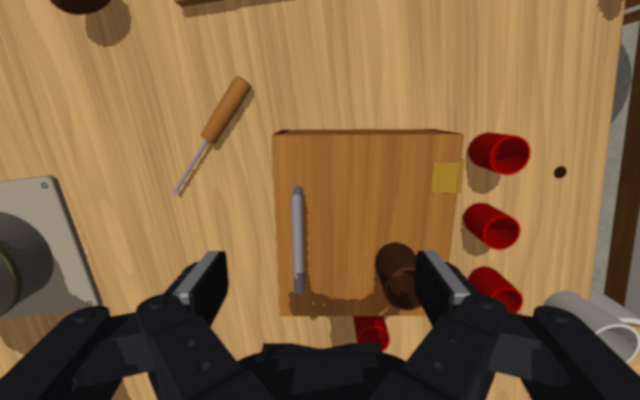

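The wrist view w1 shows the bar at (298,240), running along the picture's vertical, and the beaker at (400,272), partly behind a finger. I'll move on for a second, clearer view.

>>> move_arm --pt "-0.046 0.011 0 0 0 0 1" --pt "-0.046 0.011 0 0 0 0 1" --pt "-0.046 0.011 0 0 0 0 1" --pt "-0.046 0.011 0 0 0 0 1" --pt "0 0 0 0 0 0 1"

```text
clock: 3.45
position: [0.5407, -0.0996, 0.3313]
ee_rot: [0.75, 0.661, -0.0, 0.0]
ft_force: [-0.7, 0.4, -0.6]
grip_width: 1.001
```

```bash
python3 -c "
from h import *
wsnap('w2')"
```

```text
(no output)
```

View pics/w2.png

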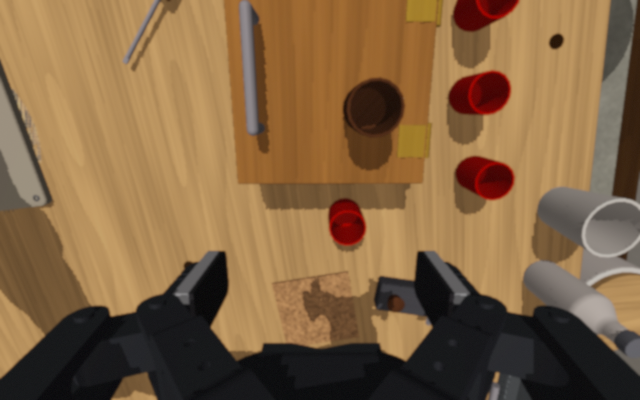

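w2 shows the beaker mouth at (376,106), the bar from (246,5) to (254,130), the red look-alike at (346,220), and the pad at about (316,310), with the arm's shadow on it.

Run:
```python
from h import *
for f in('w1','w2'):
    p,d=load(f); X=cloud('w',d,wcal(f)); Z=X[...,2]; hsv=cv2.cvtColor(p,cv2.COLOR_RGB2HSV)
    m=(Z>0.138)&(Z<0.165)&(X[...,0]<0.53)&(X[...,0]>0.45)&(abs(X[...,1])<0.12)&(hsv[...,1]<90)
    q=X[m]; r=cv2.minAreaRect(q[:,:2].astype(np.float32)); print(f,'bar',r,'zmax',np.percentile(q[:,2],[50,90]).round(4))
    vv,uu=np.nonzero(m); print(cv2.minAreaRect(np.stack([uu,vv],1).astype(np.float32)))
    lid=(X[...,0]>0.5)&(X[...,0]<0.56)&(abs(X[...,1])<0.06); print('lid',np.median(Z[lid]).round(4),'bench',np.median(Z[(X[...,0]>0.4)&(X[...,0]<0.43)&(abs(X[...,1])<0.1)]).round(4))
    m=(Z>0.172)&(Z<0.195)&(X[...,0]>0.54)&(X[...,0]<0.65)&(abs(X[...,1])<0.1)
    q=X[m].astype(np.float32); print('rim',m.sum(),cv2.minEnclosingCircle(q[:,:2]) if len(q) else 0, np.percentile(q[:,2],[50,95]).round(4))
    vv,uu=np.nonzero(m); e=cv2.fitEllipse(cv2.convexHull(np.stack([uu,vv],1).astype(np.int32))); print(e,onplane(f,*e[0],0.182).round(4))
    pm=(hsv[...,0]<16)
    # pad
    m=(X[...,2]>0.0025)&(Z<0.012)&(X[...,0]>0.40)&(X[...,0]<0.59)&(X[...,1]<-0.25)&(X[...,1]>-0.46)
    if m.sum()>500: q=X[m].astype(np.float32); print('pad',m.sum(),q.min(0),q.max(0),cv2.minAreaRect(q[:,:2]),np.median(q[:,2]))
```

```text
w1 bar ((0.48464444279670715, 0.015417218208312988), (0.11938530951738358, 0.011734949424862862), 82.96813201904297) zmax [0.1526 0.154 ]
((297.23419189453125, 242.02041625976562), (102.03511047363281, 11.079204559326172), 89.0759506225586)
lid 0.1116 bench 0.0012Traceback (most recent call last):
  File "<stdin>", line 9, in <module>
cv2.error: OpenCV(4.12.0) /io/opencv/modules/imgproc/src/shapedescr.cpp:201: error: (-215:Assertion failed) count >= 0 && (depth == CV_32F || depth == CV_32S) in function 'minEnclosingCircle'
```

Run:
```python
from h import *
f='w2'
p,d=load(f); X=cloud('w',d,wcal(f)); Z=X[...,2]; hsv=cv2.cvtColor(p,cv2.COLOR_RGB2HSV)
lid=(X[...,0]>0.5)&(X[...,0]<0.56)&(abs(X[...,1])<0.06); print('lid',np.median(Z[lid]).round(4))
m=(Z>0.138)&(Z<0.165)&(X[...,0]<0.53)&(X[...,0]>0.45)&(abs(X[...,1])<0.12)&(hsv[...,1]<90)
q=X[m]; r=cv2.minAreaRect(q[:,:2].astype(np.float32)); print(f,'bar',r,'z',np.percentile(q[:,2],[50,90]).round(4))
m=(Z>0.172)&(Z<0.195)&(X[...,0]>0.54)&(X[...,0]<0.65)&(abs(X[...,1])<0.1)
q=X[m].astype(np.float32); print('rim',m.sum(),cv2.minEnclosingCircle(q[:,:2]) if len(q) else 0, np.percentile(q[:,2],[50,95]).round(4))
vv,uu=np.nonzero(m); e=cv2.fitEllipse(cv2.convexHull(np.stack([uu,vv],1).astype(np.int32))); print(e,onplane(f,*e[0],0.182).round(4))
print('tri top+w2',tri(('top',341.09,177.3),(f,*e[0])))
m=(Z>0.003)&(Z<0.012)&(X[...,0]>0.40)&(X[...,0]<0.59)&(X[...,1]<-0.25)&(X[...,1]>-0.46)
q=X[m].astype(np.float32); print('pad',m.sum(),q.min(0),q.max(0),cv2.minAreaRect(q[:,:2]),np.median(q[:,2]))
# bar end tri w1,w2
for a,b in (((298,289),(254,130)),((297.5,190),(246,5))): print('bar end',tri(('w1',*a),('w2',*b)))
```

```text
lid 0.1114
w2 bar ((0.48451054096221924, 0.014751225709915161), (0.11964873224496841, 0.012242386117577553), 82.954833984375) z [0.1522 0.1537]Traceback (most recent call last):
  File "<stdin>", line 8, in <module>
cv2.error: OpenCV(4.12.0) /io/opencv/modules/imgproc/src/shapedescr.cpp:201: error: (-215:Assertion failed) count >= 0 && (depth == CV_32F || depth == CV_32S) in function 'minEnclosingCircle'
```

Run:
```python
from h import *
f='w2'
p,d=load(f); X=cloud('w',d,wcal(f)); Z=X[...,2]; hsv=cv2.cvtColor(p,cv2.COLOR_RGB2HSV)
print([(u,d[106,u].round(3),Z[106,u].round(3)) for u in range(338,412,4)])
print(X[78,376],X[134,376],X[106,346],X[106,403])
dark=((p.sum(-1)<170)).astype(np.uint8); dark[:, :335]=0; dark[:,412:]=0; dark[180:]=0;
c=max(cv2.findContours(dark,0,1)[0],key=cv2.contourArea); print(cv2.boundingRect(c))
a=cv2.resize(p[60:180,320:440],None,fx=5,fy=5,interpolation=cv2.INTER_CUBIC); cv2.imwrite('pics/cropw2.png',a[...,::-1])
for a,b in (((298,289),(254,130)),((297.5,190),(246,5))): print('bar end',tri(('w1',*a),('w2',*b)))
m=(Z>0.003)&(Z<0.012)&(X[...,0]>0.40)&(X[...,0]<0.59)&(X[...,1]<-0.25)&(X[...,1]>-0.46)
q=X[m].astype(np.float32); print('pad',m.sum(),q.min(0),q.max(0),cv2.minAreaRect(q[:,:2]),np.median(q[:,2]))
```

```text
[(338, np.float32(0.347), np.float64(0.112)), (342, np.float32(0.348), np.float64(0.111)), (346, np.float32(0.294), np.float64(0.167)), (350, np.float32(0.279), np.float64(0.184)), (354, np.float32(0.343), np.float64(0.117)), (358, np.float32(0.344), np.float64(0.115)), (362, np.float32(0.344), np.float64(0.115)), (366, np.float32(0.342), np.float64(0.118)), (370, np.float32(0.343), np.float64(0.116)), (374, np.float32(0.343), np.float64(0.117)), (378, np.float32(0.344), np.float64(0.116)), (382, np.float32(0.343), np.float64(0.117)), (386, np.float32(0.341), np.float64(0.118)), (390, np.float32(0.326), np.float64(0.134)), (394, np.float32(0.309), np.float64(0.152)), (398, np.float32(0.292), np.float64(0.169)), (402, np.float32(0.278), np.float64(0.184)), (406, np.float32(0.347), np.float64(0.112)), (410, np.float32(0.347), np.float64(0.112))]
[ 0.59959743 -0.0094741   0.18235659] [ 0.59585312 -0.05715314  0.18277822] [ 0.57245653 -0.02940112  0.16722394] [ 0.62154124 -0.03576085  0.18282798]
(343, 79, 61, 88)
bar end (array([ 0.47760234, -0.04106356,  0.1471565 ]), np.float64(0.002004787012459936))
bar end (array([0.49105908, 0.07461212, 0.13475859]), np.float64(0.002649970802389019))Traceback (most recent call last):
  File "<stdin>", line 11, in <module>
cv2.error: OpenCV(4.12.0) /io/opencv/modules/imgproc/src/convhull.cpp:143: error: (-215:Assertion failed) total >= 0 && (depth == CV_32F || depth == CV_32S) in function 'convexHull'
```

View pics/cropw2.png

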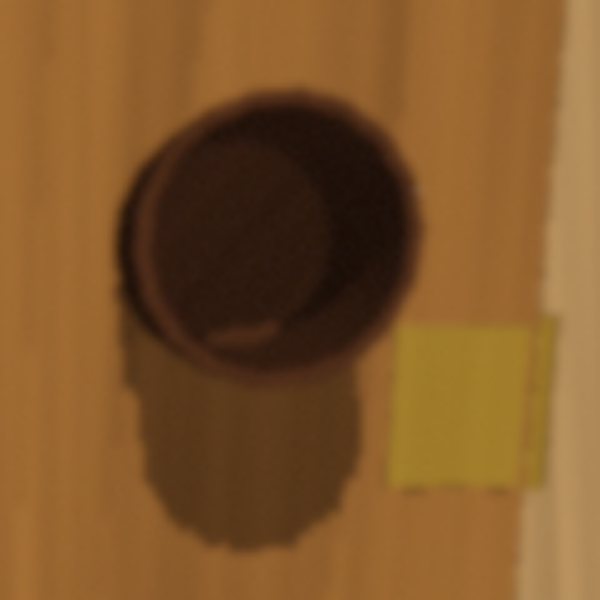

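The rim shows z ≈ 0.1825 and the bar top ≈ 0.1535, so the bar's centre is at about 0.1475. Both agree with the text. The mask errors came from non-contiguous arrays, so I'll redo the rim circle and the pad.

Run:
```python
from h import *
f='w2'
p,d=load(f); X=cloud('w',d,wcal(f)); Z=X[...,2]
m=(Z>0.176)&(Z<0.195)&(X[...,0]>0.54)&(X[...,0]<0.65)&(abs(X[...,1])<0.1)
q=X[m]; print('rim',m.sum(),cv2.minEnclosingCircle(q[:,:2].astype(np.float32)), np.median(q[:,2]).round(4))
vv,uu=np.nonzero(m); e=cv2.fitEllipse(cv2.convexHull(np.stack([uu,vv],1).astype(np.int32))); print(e[0],onplane(f,*e[0],0.182).round(4))
print('tri top+w2',tri(('top',341.09,177.3),(f,*e[0])))
m=(Z>0.0035)&(Z<0.012)&(X[...,0]>0.40)&(X[...,0]<0.59)&(X[...,1]<-0.25)&(X[...,1]>-0.46)
q=X[m]; print('pad',m.sum(),q.min(0).round(3),q.max(0).round(3),cv2.minAreaRect(q[:,:2].astype(np.float32)),np.median(q[:,2]).round(4))
print('bench near', np.median(Z[(X[...,0]>0.4)&(X[...,0]<0.43)&(abs(X[...,1])<0.15)]))
o,r=ray('w2',375,105)
```

```text
rim 711 ((0.5975040793418884, -0.034585218876600266), 0.02604200690984726) 0.183
(375.58697509765625, 107.3359375) [ 0.5974 -0.0339  0.182 ]
tri top+w2 (array([ 0.59319457, -0.0330937 ,  0.19987824]), np.float64(0.002696501896667489))
pad 4962 [ 0.401 -0.429  0.004] [ 0.588 -0.253  0.01 ] ((0.4935358762741089, -0.3419452905654907), (0.18758836388587952, 0.17382346093654633), 2.130009651184082) 0.0065
bench near 0.0008054580691135729
```

>>> move_arm --pt "0.036 0.0242 0 0 0 0 1" --pt "0.0355 0.0242 0 0 0 0 1" --pt "0 0 0.03 0 0 0 1" --pt "0 0 0.03 0 0 0 1" --pt "0 0 0.03 0 0 0 1" --pt "0 0 0 0 0 0 1"

```text
clock: 4.25
position: [0.5966, -0.0289, 0.2392]
ee_rot: [0.748, 0.664, -0.001, -0.002]
ft_force: [-0.9, -0.7, 0.7]
grip_width: 1.002
```

```bash
python3 -c "
from h import *
wsnap('w3'); snap('scene','s3.png'); print(manip.get_obs()['position'])"
```

```text
[ 0.59804193 -0.03009986  0.24215294]
```

View pics/w3.png

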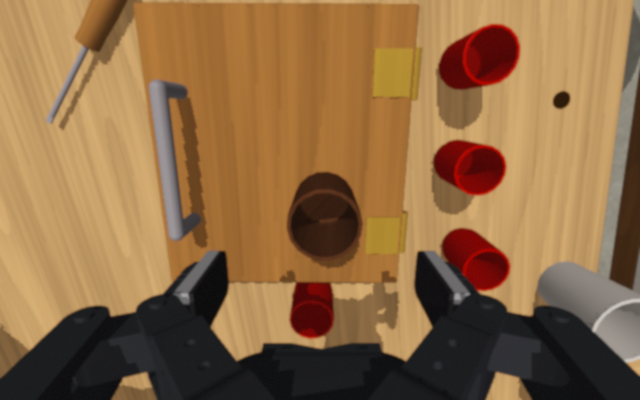

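w3 shows the beaker's mouth at (325,223), centred between the fingers. I'll check the offset by depth.

Run:
```python
from h import *
f='w3'
p,d=load(f); X=cloud('w',d,wcal(f)); Z=X[...,2]
m=(Z>0.177)&(Z<0.19)&(X[...,0]>0.54)&(X[...,0]<0.65)&(abs(X[...,1])<0.1)
m[:, :280]=0; m[:,370:]=0
q=X[m]; print('rim',m.sum(),cv2.minEnclosingCircle(q[:,:2].astype(np.float32)), np.median(q[:,2]).round(4)); print(manip.get_obs()['position'],manip.get_obs()['ee_rot'])
print('tri w2 w3', tri(('w2',375.6,107.3),('w3',325,223)))
```

```text
rim 1328 ((0.5977192521095276, -0.034207783639431), 0.02614329196512699) 0.1829
[ 0.59804193 -0.03009986  0.24215294] [ 7.48041904e-01  6.63651394e-01  3.47088469e-04 -1.28609415e-04]
tri w2 w3 (array([ 0.59793535, -0.0338637 ,  0.17871808]), np.float64(7.213983046709212e-05))
```

>>> move_arm --pt "-0.004 0 0.02 0 0 0 1" --pt "0 0 0.025 0 0 0 1" --pt "0 0 0.025 0 0 0 1" --pt "0 0 0.02 0 0 0 1" --pt "0 0 0.012 0 0 0 1" --pt "0 0 0.008 0 0 0 1" --pt "0 0 0 0 0 0 1"

```text
clock: 5.22
position: [0.5974, -0.0356, 0.1313]
ee_rot: [0.749, 0.663, -0.0, -0.0]
ft_force: [0.5, 0.0, 0.0]
grip_width: 1.001
```

>>> move_arm --pt "0 0 0 0 0 0 0.6" --pt "0 0 0 0 0 0 0.4" --pt "0 0 0 0 0 0 0.3" --pt "0 0 0 0 0 0 0.2" --pt "0 0 0 0 0 0 0.1" --pt "0 0 0 0 0 0 0" --pt "0 0 0 0 0 0 -0.1" --pt "0 0 0 0 0 0 -0.2" --force 20

```text
clock: 6.22
position: [0.5975, -0.0356, 0.1316]
ee_rot: [0.749, 0.663, 0.0, 0.0]
ft_force: [-1.8, -0.1, 5.9]
grip_width: 0.596
```

>>> move_arm --pt "0 0 0 0 0 0 -0.4" --pt "0 0 0 0 0 0 -0.4" --pt "0 0 -0.003 0 0 0 -0.4" --pt "0 0 -0.007 0 0 0 -0.4" --pt "0 0 -0.012 0 0 0 -0.4" --pt "0 0 -0.018 0 0 0 -0.4" --pt "0 0 -0.02 0 0 0 -0.4" --pt "0 0 -0.015 0 0 0 -0.4" --pt "0 0 0 0 0 0 -0.4" --force 20

```text
clock: 7.35
position: [0.598, -0.0357, 0.2078]
ee_rot: [0.749, 0.663, 0.001, 0.001]
ft_force: [-0.6, -0.5, -1.1]
grip_width: 0.596
```

Run:
```python
from h import *
wsnap('w4'); snap('scene','s4.png')
a=cv2.imread('pics/w4.png');b=cv2.imread('pics/s4.png')
cv2.imwrite('pics/c4.png',np.hstack([cv2.resize(a,(400,250)),cv2.resize(b[100:300,180:420],(400,333))[:250]]))
```

```text
(no output)
```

View pics/c4.png

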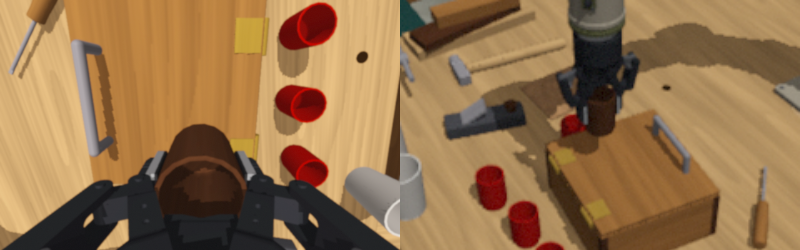

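The beaker is held and clear of the lid, upright in both views. Now the pad from w2's visible corners, cross-checked against the top view.

Run:
```python
from h import *
p,_=load('w2'); b=cv2.GaussianBlur(p,(5,5),0).astype(float); r=b[...,1]/b[...,0]
print([(u,r[300,u].round(3)) for u in range(255,375,8)])
m=np.zeros((400,640),np.uint8); m[262:350,250:372]=(r[262:350,250:372]<0.69); m=cv2.morphologyEx(m,cv2.MORPH_OPEN,np.ones((5,5)))
c=max(cv2.findContours(m,0,2)[0],key=cv2.contourArea); ap=cv2.approxPolyDP(cv2.convexHull(c),5,True)[:,0]; print(ap.tolist())
P=[onplane('w2',*a,0.005)[:2] for a in ap.astype(float)]; print(np.round(P,3).tolist(), np.mean(P,0))
cv2.imwrite('pics/cropw2p.png',cv2.resize(p[255:355,240:380],None,fx=5,fy=5)[...,::-1])
```

```text
[(255, np.float64(0.795)), (263, np.float64(0.785)), (271, np.float64(0.793)), (279, np.float64(0.741)), (287, np.float64(0.74)), (295, np.float64(0.737)), (303, np.float64(0.718)), (311, np.float64(0.702)), (319, np.float64(0.712)), (327, np.float64(0.699)), (335, np.float64(0.7)), (343, np.float64(0.704)), (351, np.float64(0.717)), (359, np.float64(0.754)), (367, np.float64(0.754))]Traceback (most recent call last):
  File "<stdin>", line 5, in <module>
ValueError: max() iterable argument is empty
```

>>> move_arm --pt "-0.02 -0.002 -0.01 0 0 0 -0.4" --pt "-0.045 -0.005 -0.01 0 0 0 -0.4" --pt "-0.05 -0.006 -0.01 0 0 0 -0.4" --pt "-0.05 -0.006 -0.01 0 0 0 -0.4" --pt "-0.05 -0.006 0 0 0 0 -0.4" --pt "-0.05 -0.006 0 0 0 0 -0.4" --pt "-0.05 -0.006 0 0 0 0 -0.4" --pt "-0.05 -0.006 0 0 0 0 -0.4" --pt "-0.04 -0.004 0 0 0 0 -0.4" --pt "-0.018 0 0 0 0 0 -0.4"

```text
clock: 8.7
position: [0.4961, -0.4538, 0.2464]
ee_rot: [0.75, 0.661, -0.001, -0.0]
ft_force: [0.5, 0.1, -1.1]
grip_width: 0.597
```

Run:
```python
from h import *
wsnap('w5'); print(manip.get_obs()['position'])
```

```text
[ 0.49556003 -0.45498041  0.24625439]
```

View pics/w5.png

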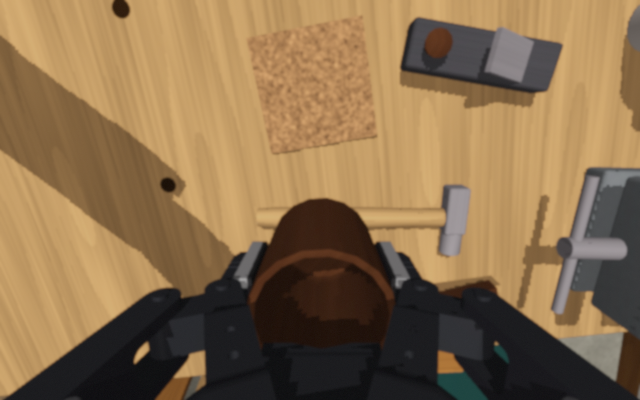

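w5 shows the whole pad, with corners at (249,39), (360,17), (376,135) and (272,152). The beaker is held in front of it, and the hammer handle is at (350,216).

Run:
```python
from h import *
cs=[(249,39),(360,17),(376,135),(272,152)]
P=np.array([onplane('w5',*c,0.005)[:2] for c in cs]); print(P.round(4).tolist(),P.mean(0).round(4),[np.linalg.norm(P[i]-P[(i+1)%4]).round(4) for i in range(4)])
p,d=load('w5'); X=cloud('w',d,wcal('w5')); print('padz',np.median(X[60:110,280:340,2]).round(4),'bench',np.median(X[60:110,180:230,2]).round(4))
for a,b in zip(cs[:2]+[(312,86)],[None,None,None]):pass
print(X[86,312])
# two views top+w5 for centre
c=np.array(cs,float); A=np.stack([c[2]-c[0],-(c[3]-c[1])],1); s=np.linalg.solve(A,c[1]-c[0]); ctr=c[0]+s[0]*(c[2]-c[0]); print(ctr,onplane('w5',*ctr,0.005).round(4),tri(('top',442.1,217.7),('w5',*ctr)))
```

```text
[[0.434, -0.2992], [0.5582, -0.293], [0.5658, -0.4213], [0.4384, -0.4258]] [ 0.4991 -0.3598] [np.float64(0.1244), np.float64(0.1285), np.float64(0.1275), np.float64(0.1266)]
padz 0.0057 bench 0.0008
[ 0.49686047 -0.35678561  0.00587729]
[313.75297933  87.94713398] [ 0.4986 -0.3591  0.005 ] (array([ 0.49722539, -0.35901569,  0.00117326]), np.float64(0.002600007479795048))
```

>>> move_arm --pt "0.025 -0.002 0 0 0 0 -0.4" --pt "0.045 -0.004 0 0 0 0 -0.4" --pt "0.0255 -0.003 0.01 0 0 0 -0.4" --pt "0 0 0.035 0 0 0 -0.4" --pt "0 0 0.045 0 0 0 -0.4" --pt "0 0 0.045 0 0 0 -0.4" --pt "0 0 0.035 0 0 0 -0.4" --pt "0 0 0.02 0 0 0 -0.4" --pt "0 0 0.01 0 0 0 -0.4" --pt "0 0 0 0 0 0 -0.4"

```text
clock: 10.0
position: [0.5021, -0.3542, 0.0466]
ee_rot: [0.749, 0.663, -0.0, 0.0]
ft_force: [-0.2, 0.4, -0.3]
grip_width: 0.6
```

Run:
```python
from h import *
snap('scene','s6.png');snap('top','t6.png'); o=manip.get_obs(); print(o['position'],o['ft_force'],o['grip_width'])
a=cv2.imread('pics/s6.png')[100:220,200:360];b=cv2.imread('pics/t6.png')[150:270,370:530]
cv2.imwrite('pics/c6.png',np.vstack([cv2.resize(a,(400,300)),cv2.resize(b,(400,300))]))
p,d=load('s6');X=cloud('scene',d)
hsv=cv2.cvtColor(p,cv2.COLOR_RGB2HSV)
```

```text
[ 0.50266376 -0.35442265  0.04746218] [ 0.29266773  0.09931113 -0.81450535] 0.5947157799560019
```

View pics/c6.png

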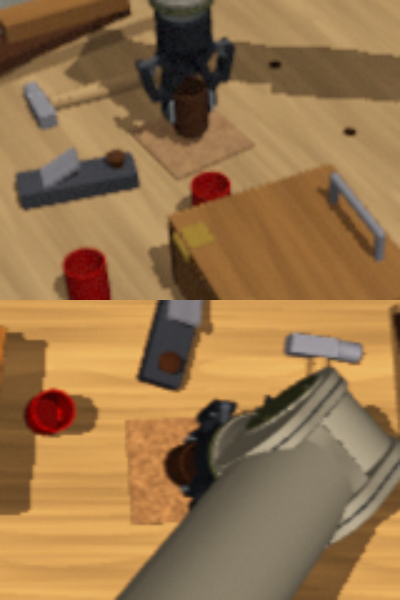

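The beaker hangs upright above the pad, about 20 mm up. I'll correct by 4–5 mm and lower gently.

>>> move_arm --pt "-0.005 -0.0035 0 0 0 0 -0.4" --pt "0 0 0.005 0 0 0 -0.4" --pt "0 0 0.004 0 0 0 -0.4" --pt "0 0 0.003 0 0 0 -0.4" --pt "0 0 0.002 0 0 0 -0.4" --pt "0 0 0.002 0 0 0 -0.4" --pt "0 0 0 0 0 0 -0.4"

```text
clock: 10.98
position: [0.498, -0.3584, 0.0301]
ee_rot: [0.749, 0.663, -0.0, -0.0]
ft_force: [1.1, -0.4, -1.2]
grip_width: 0.595
```

>>> move_arm --pt "0 0 0.0015 0 0 0 -0.4" --pt "0 0 0.001 0 0 0 -0.4" --pt "0 0 0 0 0 0 -0.4"

```text
clock: 11.35
position: [0.498, -0.3584, 0.0277]
ee_rot: [0.749, 0.663, 0.0, -0.0]
ft_force: [-0.3, 0.2, -1.6]
grip_width: 0.599
```

>>> move_arm --pt "0 0 0.001 0 0 0 -0.4" --pt "0 0 0 0 0 0 -0.4"

```text
clock: 11.6
position: [0.498, -0.3584, 0.0267]
ee_rot: [0.749, 0.663, 0.0, -0.0]
ft_force: [0.5, -0.0, -0.6]
grip_width: 0.597
```

>>> move_arm --pt "0 0 0.001 0 0 0 -0.4" --pt "0 0 0 0 0 0 -0.4"

```text
clock: 11.85
position: [0.4981, -0.3585, 0.0262]
ee_rot: [0.749, 0.663, 0.0, -0.0]
ft_force: [-1.3, 2.2, 4.3]
grip_width: 0.598
```

Contact felt: Fz went from −0.6 to +4.3 N at TCP z = 0.026, about where I predicted. I'll release slowly.

>>> move_arm --pt "0 0 0 0 0 0 0.2" --pt "0 0 0 0 0 0 0.25" --pt "0 0 0 0 0 0 0.35" --pt "0 0 0 0 0 0 0.5" --pt "0 0 0 0 0 0 0.7" --pt "0 0 0 0 0 0 1" --pt "0 0 0 0 0 0 1" --pt "0 0 0 0 0 0 1"

```text
clock: 12.85
position: [0.498, -0.3584, 0.0257]
ee_rot: [0.749, 0.663, 0.0, -0.0]
ft_force: [-0.5, 0.1, 1.0]
grip_width: 0.997
```

Run:
```python
from h import *
wsnap('w7'); print(manip.get_obs()['position'])
```

```text
[ 0.49801563 -0.35841321  0.02573541]
```

View pics/w7.png

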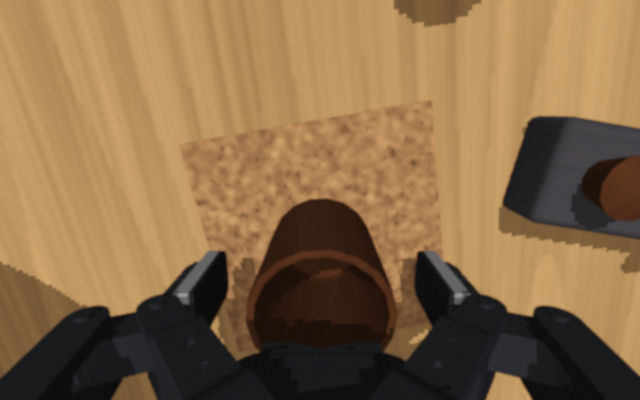

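>>> move_arm --pt "0 0 -0.01 0 0 0 1" --pt "0 0 -0.02 0 0 0 1" --pt "0 0 -0.03 0 0 0 1" --pt "0 0 -0.04 0 0 0 1" --pt "0 0 -0.045 0 0 0 1" --pt "0 0 -0.045 0 0 0 1" --pt "0 0 -0.03 0 0 0 1"

```text
clock: 13.78
position: [0.498, -0.3591, 0.2497]
ee_rot: [0.749, 0.663, 0.001, 0.002]
ft_force: [0.0, -0.2, -0.5]
grip_width: 0.996
```

>>> move_arm --pt "0.03 -0.005 0 0 0 0 1" --pt "0.047 -0.008 0 0 0 0 1" --pt "0.05 -0.008 0 0 0 0 1" --pt "0.05 -0.008 0 0 0 0 1" --pt "0.05 -0.008 0 0 0 0 1" --pt "0.05 -0.008 0 0 0 0 1" --pt "0.05 -0.008 0 0 0 0 1" --pt "0.03 -0.005 0 0 0 0 1" --pt "0.011 -0.001 0 0 0 0 1" --pt "0 0 0 0 0 0 1"

```text
clock: 15.02
position: [0.4842, 0.0134, 0.2464]
ee_rot: [0.749, 0.663, 0.0, 0.0]
ft_force: [-0.8, -0.2, 0.5]
grip_width: 1.002
```

Run:
```python
from h import *
wsnap('w8'); snap('scene','s8.png'); snap('top','t8.png'); print(manip.get_obs()['position'])
a=cv2.imread('pics/s8.png')[100:220,200:360];b=cv2.imread('pics/t8.png')[150:270,370:530]
cv2.imwrite('pics/c8.png',np.hstack([cv2.resize(a,(400,300)),cv2.resize(b,(400,300))]))
for n,f in(('scene','s8'),('top','t8')):
    p,d=load(f);X=cloud(n,d);Z=X[...,2]
    m=(Z>0.03)&(Z<0.1)&(abs(X[...,0]-0.498)<0.05)&(abs(X[...,1]+0.358)<0.05); q=X[m]; print(n,m.sum(),q.min(0).round(4),q.max(0).round(4))
    r=m&(Z>0.07); print('rim',cv2.minEnclosingCircle(X[r][:,:2].astype(np.float32)))
```

```text
[0.48414529 0.01227392 0.24603284]
scene 255 [ 0.4755 -0.3836  0.0302] [ 0.5269 -0.3219  0.0803]
rim ((0.5034938454627991, -0.3528467118740082), 0.030112894251942635)
top 211 [ 0.4715 -0.38    0.0304] [ 0.5214 -0.3295  0.0816]
rim ((0.4955699145793915, -0.3549676835536957), 0.025926534086465836)
```

View pics/c8.png

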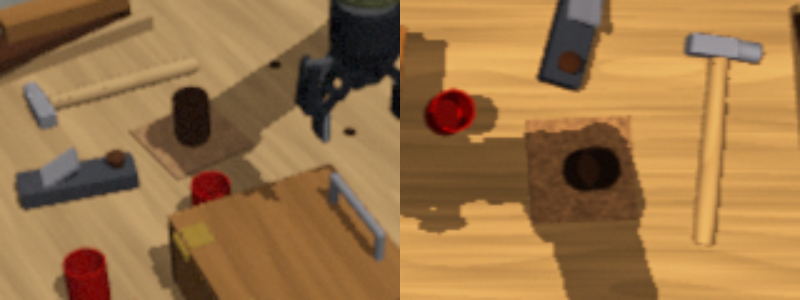

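View pics/w8.png

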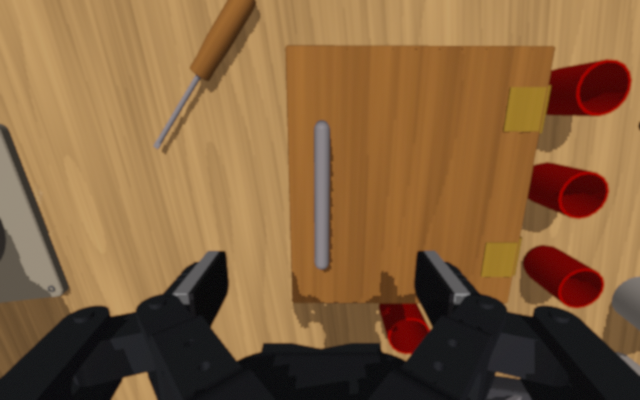

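The beaker stands upright near the pad's centre in both views, and the bar at (321,195) in w8 is parallel to the pads and midway between them. I'll descend and grip the bar.

>>> move_arm --pt "0.002 0 0.025 0 0 0 1" --pt "0 0 0.03 0 0 0 1" --pt "0 0 0.03 0 0 0 1" --pt "0 0 0.018 0 0 0 1" --pt "0 0 0.01 0 0 0 1" --pt "0 0 0.002 0 0 0 1" --pt "0 0 0 0 0 0 1"

```text
clock: 16.05
position: [0.4846, 0.0158, 0.1313]
ee_rot: [0.749, 0.663, 0.0, 0.0]
ft_force: [0.4, 0.2, -0.1]
grip_width: 1.0
```

>>> move_arm --pt "0 0 0 0 0 0 0.5" --pt "0 0 0 0 0 0 0.1" --pt "0 0 0 0 0 0 -0.2" --pt "0 0 0 0 0 0 -0.4" --pt "0 0 0 0 0 0 -0.6" --pt "0 0 0 0 0 0 -0.8" --pt "0 0 0 0 0 0 -1" --pt "0 0 0 0 0 0 -1" --pt "0 0 0 0 0 0 -1" --force 35

```text
clock: 17.18
position: [0.4848, 0.016, 0.131]
ee_rot: [0.749, 0.663, 0.001, 0.0]
ft_force: [5.1, -0.3, -1.8]
grip_width: 0.122
```

Run:
```python
from h import *
wsnap('w9'); o=manip.get_obs(); print(o['position'],o['ft_force'],o['grip_width'])
```

```text
[0.48481532 0.01590482 0.13096279] [ 5.1484862  -1.01022046 -2.60115814] 0.12517039017727968
```

View pics/w9.png

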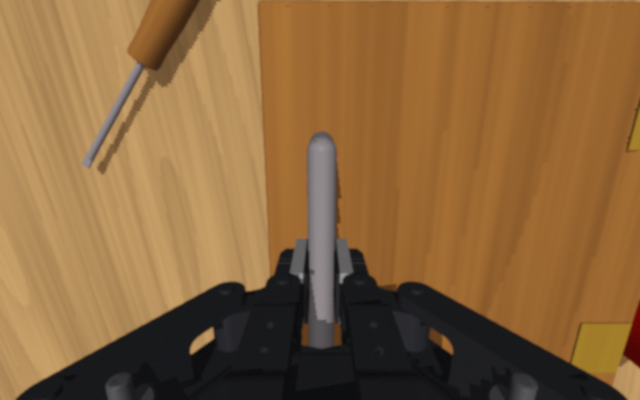

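The bar is gripped: w9 shows it between the pads at (321,280), opening ≈ 10.5 mm. Next I'll work out the arc rows with the tool kept vertical.

Run:
```python
import numpy as np
R=np.hypot(190,46);f=np.degrees(np.arctan2(46,190))
th=np.linspace(0,50,21); a=np.radians(th+f); x=-R*np.cos(a); z=R*np.sin(a)
for t,i,j in zip(th[1:],np.diff(x),np.diff(z)): print(t,'dy %.1f dz %.1f mm'%(i,-j))
print(x[-1]-x[0],z[-1]-z[0])
```

```text
2.5 dy 2.2 dz -8.2 mm
5.0 dy 2.5 dz -8.1 mm
7.5 dy 2.9 dz -8.0 mm
10.0 dy 3.2 dz -7.9 mm
12.5 dy 3.6 dz -7.7 mm
15.0 dy 3.9 dz -7.6 mm
17.5 dy 4.2 dz -7.4 mm
20.0 dy 4.6 dz -7.2 mm
22.5 dy 4.9 dz -7.0 mm
25.0 dy 5.2 dz -6.8 mm
27.5 dy 5.5 dz -6.5 mm
30.0 dy 5.7 dz -6.3 mm
32.5 dy 6.0 dz -6.0 mm
35.0 dy 6.3 dz -5.8 mm
37.5 dy 6.5 dz -5.5 mm
40.0 dy 6.8 dz -5.2 mm
42.5 dy 7.0 dz -4.9 mm
45.0 dy 7.2 dz -4.6 mm
47.5 dy 7.4 dz -4.3 mm
50.0 dy 7.6 dz -4.0 mm
103.1083985430305 129.11667423818665
```

>>> move_arm --pt "0 0.0022 -0.0082 0 0 0 -1" --pt "0 0.0025 -0.0081 0 0 0 -1" --pt "0 0.0029 -0.008 0 0 0 -1" --pt "0 0.0032 -0.0079 0 0 0 -1" --pt "0 0 0 0 0 0 -1"

```text
clock: 17.85
position: [0.4951, 0.0146, 0.163]
ee_rot: [0.749, 0.663, 0.0, 0.0]
ft_force: [4.9, 0.2, -5.5]
grip_width: 0.124
```

```bash
cat >> h.py <<'E'
def lidang(tag):
    for n in('scene',):
        snap(n,tag+'.png'); p,d=load(tag); X=cloud(n,d)
        ex=np.array([np.cos(np.radians(-7.05)),np.sin(np.radians(-7.05))])
        return p,d,X
E
python3 - <<'E'
from h import *
lidang('s10'); o=manip.get_obs(); print(o['position'],o['ft_force'],o['grip_width'])
E
```

```text
[0.49496071 0.01464425 0.16270906] [ 5.21710903 -0.26835799 -6.10118019] 0.12492475688900609
```

View pics/s10.png

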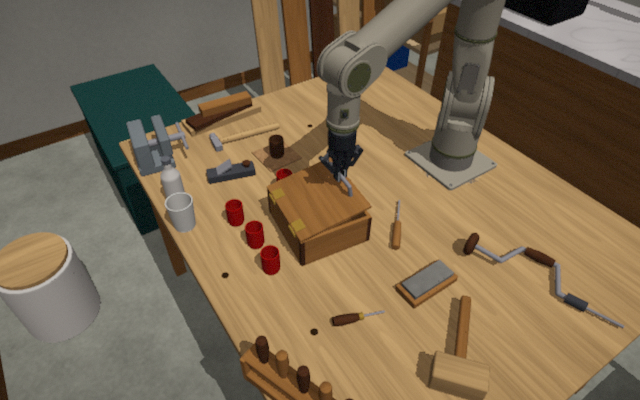

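The lid is rising, with its front edge lifted at scene (345,190), and the forces are small. I'll continue along the arc.

>>> move_arm --pt "0 0.0036 -0.0077 0 0 0 -1" --pt "0 0.0039 -0.0076 0 0 0 -1" --pt "0 0.0042 -0.0074 0 0 0 -1" --pt "0 0.0046 -0.0072 0 0 0 -1" --pt "0 0.0049 -0.007 0 0 0 -1" --pt "0 0.0052 -0.0068 0 0 0 -1" --pt "0 0.0055 -0.0065 0 0 0 -1" --pt "0 0.0057 -0.0063 0 0 0 -1"

```text
clock: 18.9
position: [0.5307, 0.0102, 0.22]
ee_rot: [0.749, 0.663, -0.001, -0.002]
ft_force: [-13.7, 0.3, 7.1]
grip_width: 0.126
```

Run:
```python
from h import *
lidang('s11'); o=manip.get_obs(); print(o['position'],o['ft_force'],o['grip_width'])
cv2.imwrite('pics/c11.png',cv2.resize(cv2.imread('pics/s11.png')[100:280,220:420],None,fx=3,fy=3))
```

```text
[0.53150321 0.01012797 0.22087762] [-13.99707934   0.93131436  10.73996787] 0.12780931488215502
```

View pics/c11.png

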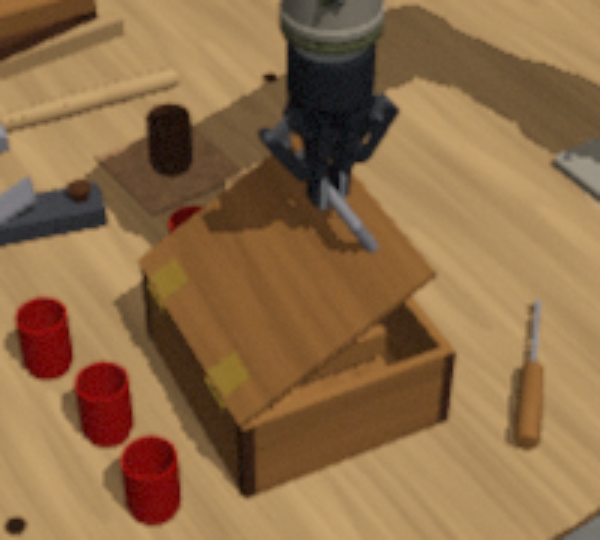

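The lid is at about 30° with a radial force of about 17 N, so the command is roughly 1.7 mm inside the true arc. I'll add that offset and continue.

>>> move_arm --pt "0 0.0045 -0.0072 0 0 0 -1" --pt "0 0.006 -0.006 0 0 0 -1" --pt "0 0.0062 -0.0056 0 0 0 -1" --pt "0 0.0065 -0.0053 0 0 0 -1" --pt "0 0 0 0 0 0 -1"

```text
clock: 19.58
position: [0.5558, 0.0071, 0.2442]
ee_rot: [0.749, 0.663, 0.0, 0.0]
ft_force: [-5.6, -0.3, 3.9]
grip_width: 0.124
```

>>> move_arm --pt "0 0.0066 -0.0051 0 0 0 -1" --pt "0 0.0071 -0.0047 0 0 0 -1" --pt "0 0.0073 -0.0044 0 0 0 -1" --pt "0 0.005 -0.003 0 0 0 -1" --pt "0 0 0 0 0 0 -1" --pt "0 0 0 0 0 0 -1"

```text
clock: 20.32
position: [0.5814, 0.0039, 0.2617]
ee_rot: [0.749, 0.663, 0.0, 0.0]
ft_force: [-5.8, -0.7, 6.6]
grip_width: 0.123
```

Run:
```python
from h import *
snap('scene','s12.png'); snap('top','t12.png'); W=wsnap('w12'); o=manip.get_obs(); print(o['position'],o['ft_force'],o['grip_width'],o['clock'])
p,d=load('s12'); X=cloud('scene',d)
# lid plane: wood-coloured pixels above chest
hsv=cv2.cvtColor(p,cv2.COLOR_RGB2HSV)
c=np.radians(-7.05); ex=np.array([np.cos(c),np.sin(c),0]); ey=np.array([-np.sin(c),np.cos(c),0])
C=np.array([0.4845,0.015,0])+ex*0.08  # chest centre from bar
q=(X-C); s=q@ex; t=q@ey; Z=X[...,2]
m=(abs(t)<0.11)&(s>-0.02)&(s<0.12)&(Z>0.125)&(Z<0.3)&(hsv[...,1]>100)&(p[...,0]>70)
k,l,st,_=cv2.connectedComponentsWithStats(m.astype(np.uint8)); i=1+np.argmax(st[1:,4]); m=l==i
P=np.stack([s[m],Z[m]],1); print(m.sum())
for _ in range(4):
    a,b=np.polyfit(P[:,0],P[:,1],1); r=P[:,1]-a*P[:,0]-b; P=P[abs(r)<max(0.004,1.5*r.std())]
print('lid angle from slope',np.degrees(np.arctan(-a)),len(P),r.std())
bar=o['position']+np.array([0,0,0.016]); h=np.array([0.11,0.10]); v=np.array([(bar-C)@ex-0.11,bar[2]-0.1]); print('from tcp',np.degrees(np.arctan2(v[1],-v[0]))-13.61,np.linalg.norm(v))
a=cv2.imread('pics/s12.png')[100:280,220:420]
cv2.imwrite('pics/c12.png',cv2.resize(a,None,fx=3,fy=3))
```

```text
[0.58139499 0.00396671 0.26170176] [-5.75243578 -0.75729851  6.50359684] 0.12658214345271573 20.475
3101
lid angle from slope 48.04478190864184 2688 0.0019297095663668143
from tcp 48.89564915598882 0.20032747670520448
```

View pics/c12.png

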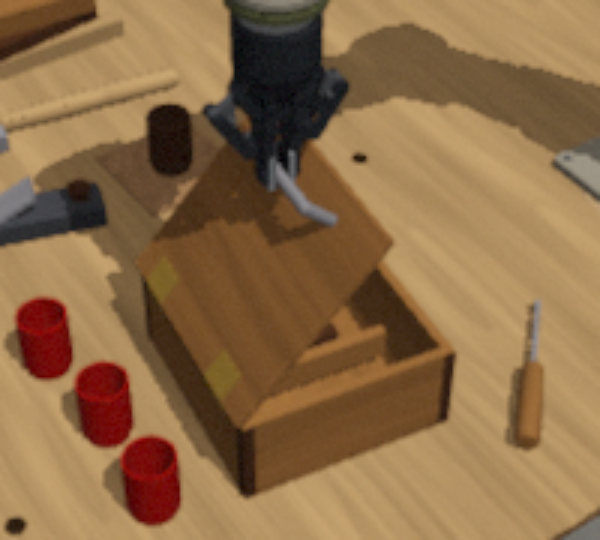

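View pics/w12.png

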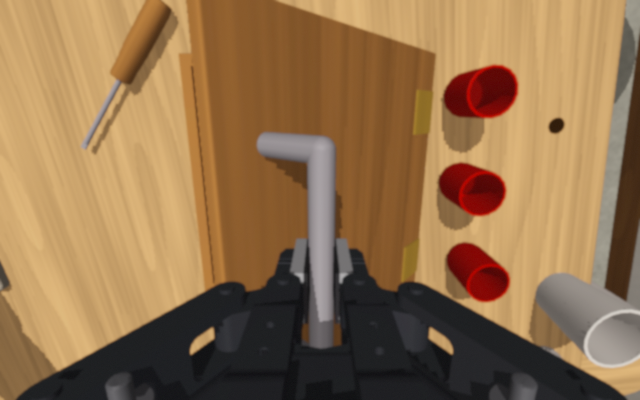

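The lid is at about 48–49° (48.0° from its slope, 48.9° from the TCP). I'll add 1.5° and let it settle.

>>> move_arm --pt "0 0.0021 -0.0014 0 0 0 -1" --pt "0 0.0021 -0.0014 0 0 0 -1" --pt "0 0 0 0 0 0 -1" --pt "0 0 0 0 0 0 -1" --pt "0 0 0 0 0 0 -1" --pt "0 0 0 0 0 0 -1" --pt "0 0 0 0 0 0 -1"

```text
clock: 21.35
position: [0.5853, 0.0035, 0.2639]
ee_rot: [0.749, 0.663, 0.0, 0.0]
ft_force: [-5.5, -2.3, 4.2]
grip_width: 0.125
```

Run:
```python
from h import *
snap('scene','s13.png'); snap('top','t13.png'); o=manip.get_obs(); print(o['position'],o['ft_force'],o['grip_width'],o['clock'],abs(o['joint_velocities']).max())
p,d=load('s13'); X=cloud('scene',d); hsv=cv2.cvtColor(p,cv2.COLOR_RGB2HSV)
c=np.radians(-7.05); ex=np.array([np.cos(c),np.sin(c),0]); ey=np.array([-np.sin(c),np.cos(c),0])
C=np.array([0.4845,0.015,0])+ex*0.08; q=(X-C); s=q@ex; t=q@ey; Z=X[...,2]
m=(abs(t)<0.11)&(s>-0.02)&(s<0.12)&(Z>0.125)&(Z<0.3)&(hsv[...,1]>100)&(p[...,0]>70)
k,l,st,_=cv2.connectedComponentsWithStats(m.astype(np.uint8)); i=1+np.argmax(st[1:,4]); m=l==i
P=np.stack([s[m],Z[m]],1)
for _ in range(4):
    a,b=np.polyfit(P[:,0],P[:,1],1); r=P[:,1]-a*P[:,0]-b; P=P[abs(r)<max(0.004,1.5*r.std())]
print('slope',np.degrees(np.arctan(-a)))
bar=o['position']+np.array([0,0,0.016]); v=np.array([(bar-C)@ex-0.11,bar[2]-0.1]); print('from tcp',np.degrees(np.arctan2(v[1],-v[0]))-13.61)
for n,f in(('scene','s13'),('top','t13')):
    p,d=load(f);X=cloud(n,d);Z=X[...,2]
    m=(Z>0.03)&(Z<0.1)&(abs(X[...,0]-0.498)<0.05)&(abs(X[...,1]+0.358)<0.05); q=X[m]; print(n,m.sum(),q.min(0).round(4),q.max(0).round(4))
a=cv2.imread('pics/t0.png') if 0 else cv2.imread('pics/top0.png'); b=cv2.imread('pics/t13.png')
cv2.imwrite('pics/c13.png',np.vstack([a[80:280],b[80:280]]))
```

```text
[0.58533574 0.00347825 0.26383667] [-5.79965439 -1.69737642  3.90277264] 0.12344504539337696 21.45 0.0013995027514981564
slope 49.28758892327432
from tcp 50.18438363761954
scene 257 [ 0.4741 -0.3846  0.03  ] [ 0.5289 -0.3221  0.0801]
top 210 [ 0.4715 -0.3801  0.0306] [ 0.5213 -0.329   0.0847]
```

View pics/c13.png

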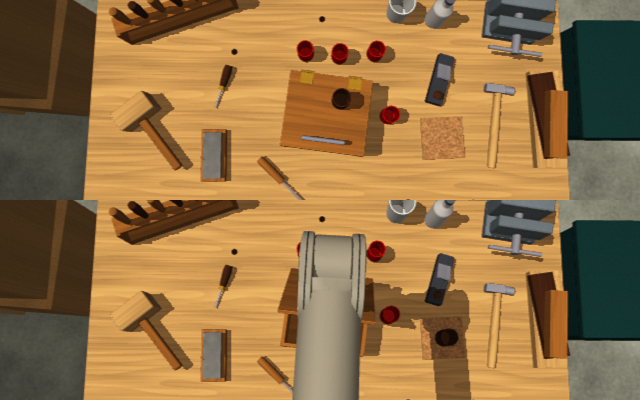

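The before and after top views match for all the other tools: mallet (135,310), stone (214,350), plane (440,280), hammer (498,320). The beaker is on the pad at (446,338), and the lid is still at about 49–50°. Handing in.

```bash
python3 -c "
from workcell import manip
print(manip.hand_in())"
```

```text
the job is handed in; nothing more can be done
None
```

The dark wooden beaker is upright on the cork pad, and the arm is holding the lid still by its bar at about 50°. I handed the job in at 21.5 s of the 61 s allowed; it gives no verdict.

**Beaker:** I gripped it at 20 N, lifted it off the lid and let it go after a light touch on the pad (about 4 N on the wrist sensor). The top and scene views after release, and again at the end, show it upright and unmoved. It is within about 5 mm of the pad's centre.

**Lid:** The last checks gave 49.3° from the lid's slope in the depth image and 50.2° from the tool position. Joint speeds were about 0.001 rad/s. The bar is gripped at 35 N, with about 7 N on the wrist.

**Other tools:** Top views before and after show the stone, driver, plane, hammer and mallet where they were. That is by eye, not measured, and I did not check the awl separately.

**What disagreed or failed:**
- **Scene camera:** it read positions 5–9 mm away from the top and wrist views. Heights found by combining two cameras' pixels came out up to about 18 mm off. I relied on the wrist camera's depth and rays instead, which matched the stated sizes and heights to within 1–3 mm.
- **Pad detection:** colour masks for the pad failed in the scene view and the second wrist view. I used its four corners, read by eye from a later wrist picture, which agreed with the top view to about 3 mm.
- **Lid arc:** at about 30° the arm was roughly 1.7 mm inside the bar's true path, which put about 17 N on the wrist. I corrected it on the next move.

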